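# Wind the hold-down press onto a ring and lock it

## Robot

A 6-joint arm with a two-finger parallel gripper is mounted at the origin on the work surface. World frame = base frame: x ahead of the robot, y to its left, z up, the work surface at z = 0. Lengths are in mm, angles in degrees, forces in N, time in s.
With the tool pointing down it reaches from about 325 to 1000 mm from the base axis. Payload 5.1 kg.
Tool frame: the origin (TCP) lies at the very end of the fingers, on their centre line; the grasp point (between the pads) lies 19 mm behind it; z points along the fingers, y is the line along which they close (so a half turn about z gives the same grasp; the last joint's range is limited). The gripper opens to 85 mm and grips with 20 to 120 N. Pads are 22 mm wide; open, the fingers measure 114 mm over their backs; the gripper's body (76 mm by 85 mm) begins 54 mm behind the grasp point. The pads swing forward as they close: fully open they stand 13 mm farther back than shut.
Start: joints at [-81.28, 7.093, 94.555, -0, 78.352, -4.733], TCP at [151.189, -632.16, 231.322] pointing down, gripper open.
Joint ranges: [-149.61, 149.61], [-58.7, 133.49], [1.44, 155.28], [-77.14, 257.14], [18.33, 153.61], [-166.67, 166.67]. Speed limits (degrees/s): [147.25, 147.25, 180, 180, 180, 180].

## Interface

Orientations are given as [roll, pitch, yaw] about the fixed x, y, z axes, in that order (R = Rz(yaw) Ry(pitch) Rx(roll)).
In Python, from cell import robot, vision, job_done gives the robot as it stands.
- The arm moves only by the tool play_rows, never from a script. Its argument "moves" is a list of rows, each a list of 5 numbers: the shift along the tool's x, y, z in cm, then the turn about the tool's z in rad, then the finger opening in cm, from 0 to 8.54. A call has 1 to 12 rows; each row is the pose to reach, as a shift and turn from the pose commanded when the call began, along the tool's axes at that moment; what a row does not reach only later rows make up. A row lasts 1/8 s, in which the tool goes at most 62.5 mm and 10.7 degrees, less where a joint would pass 70% of its speed; a pose out of reach is approached as far as the arm can. A call with a gripper value outside its range is refused whole. The fingers move at their own pace and stop on an object; "grip_force" is the grip in N (left out, the last holds). Time passes only in rows, so rows that repeat a pose let the fingers close. It gives the time, the measured TCP pose, the force, the opening and the grip force at its end, in the units of the state.
- robot.observe(): the state, without advancing time (a new reading comes with each control period).
- vision.grab_frame(name): name is "scene" or "top"; returns the picture (480x640x3 uint8, red, green, blue); there is no depth.
- vision.camera_model(name): a dict with "fx", "fy", "cx", "cy" (pixels), "R" (3x3) and "t" (3): a world point X has camera coordinates R X + t. Camera axes: x right, y down, z forward; pixel columns grow to the right and rows downward; lengths in mm; the calibration is good to about 2 mm. A picture is of the moment at which its call begins. camera_model takes no time and is no camera call.
- job_done(): hands the job in; it is judged then, once.
The state is a dict: "clock": time; "joint_pos": joint angles; "qvel": joint speeds; "joint_efforts": joint torques, N m; "eef_pos": TCP position; "tool_rot": TCP orientation; "contact_force": force on the tool from outside, world axes, zero at the start; "torque": the same for the moment, N m; "grip_width": finger opening in mm; "grasp_force": force on a finger pad.
Only numpy, scipy, OpenCV 4.12 (cv2) and the standard library are available. Lean on these libraries where they do the work, as an engineer would, in place of code of your own. Each camera call takes 0.05 s, during which the arm holds its last target. There are 200 camera calls.

## Task

Wind the press's handwheel clockwise, by its crank handle, until the rubber nose bears firmly on the ring lying on the wooden post, but stop as soon as it is snug so the ring is not crushed. Then swing the lock lever fully over to its other end and let go of everything, leaving the hammer, bottle and dish where they are.

Things in the scene. Friction and masses are not known exactly. Their poses are not given: they have to be found in the camera images.
- wheel_axis (a point): Centre of the handwheel of a grey C-frame press fixed to the bench: on its vertical axis, level with the wheel's flat top face, 166 mm above the bench. Wheel: metal disc 110 mm across, 8 mm thick, bare but for a 3 mm hub and the crank handle. Axes x, y are the press's; its column, 46 mm square, stands 95 mm away along +y and carries an arm 54 mm wide, top at 150 mm. Does not move during a run.
- wheel (a joint): Turn of the handwheel in rad, 0 to 17, growing clockwise seen from above, which lowers the nose 20 mm per turn. At 0 the crank handle is on the press's -x side. Running friction 0.05 N m (1 to 2 N at the handle). Once the nose touches, each further rad adds about 6 N at the handle (80 N at the nose). Self-locking: let go, it springs back only until the nose bears with about 15 N.
- crank_grip (a point): Middle of the grip of the crank handle: a dark wooden upright round handle, 16 mm in diameter, 40 mm tall (from 2 to 42 mm above the wheel's face; this point 24 mm above it), 42 mm from the wheel's axis. It spins freely on its own pin, so a gripper that pinches it can carry it round in a circle without turning.
- quill: Steel slide driven by the wheel, vertical, under the arm on the wheel's axis, with a rubber-faced nose 17 mm across. Origin at the centre of the nose's lower face while the nose is not pressed in, 94 mm above the bench with the wheel at 0. The nose is sprung and yields 1 mm per 25 N: 8 N or more at the nose is firm, 30 to 50 N snug, over 90 N crushes the ring.
- anvil: Dark steel socket 52 mm across, fixed on the press base below the nose; origin on the wheel's axis at bench level. In it stands a wooden post 36 mm across with a gold ring 23 mm across lying flat on top. The nose must come down on the ring. The post's height is not reported: the ring's top is somewhere from 50 to 68 mm above the bench and must be felt or seen.
- lever (a joint): Turn of the lock lever in rad, 0 (unlocked end) to 1.2 (locked end, a hard stop), growing clockwise seen from above. It swings about a vertical pivot and stays where it is left; friction 0.06 N m (about 1 N at its knob).
- lever_pivot (a point): The vertical axis of the lock lever, on top of the press column, at the height of the middle of the lever's knob (172 mm above the bench). Axes as the press. Fixed during a run.
- lever_grip (a point): Middle of the lock lever's upright black knob, 14 mm in diameter, 36 mm tall (154 to 190 mm above the bench), 60 mm from the pivot. At joint 0 it lies 34 mm to the -x side and 50 mm to the +y side of the pivot in the press's axes; at 1.2 it lies as far to the +x side.
- hammer: Bystander: small hammer, 200 mm long, lying on the bench on the side away from the column. Leave alone.
- flux: Bystander: brown glass bottle, 38 mm across, 85 mm tall, origin under its centre. Leave alone.
- dish: Bystander: white ceramic dish, 84 mm across, 28 mm tall, origin under its centre. Leave alone.

How it is judged (in metres and radians):
On the way, in this order (a step that is already met when the one before it is completed fails the run):
1. the nose bears firmly on the ring while the lever is still unlocked (contact force between quill and anvil above 8 N and value of joint lever below 0.5 rad), for 0.3 s.
2. the lock lever is swung over with the nose still on the ring (contact force between quill and anvil above 5 N and value of joint lever above 1 rad), for 0.2 s.
At the end, for the whole second after the job is handed in: the nose bears on the ring with 5 to 90 N, the wheel stands still and the lock lever is within 0.2 rad of its locked end (all of step 2 and contact force between quill and anvil below 90 N and velocity of joint wheel between -0.05 and 0.05 rad/s); the robot touches nothing.
It fails at once if the ring is crushed: the nose presses with more than 90 N (contact force between quill and anvil above 90 N).
It fails at once if a bystander is shifted by more than 30 mm or tipped (distance of any of hammer, flux, dish from where it was at the start of the episode above 0.03 m or angle between any of flux, dish's own z axis and vertical above 0.5 rad).
It also fails if it takes over 72 s, if anything falls off the work surface, if the arm or the gripper's body presses on something with over 40 N, if the wrist force passes 120 N, or if a joint passes its speed limit or range.

## Working session

There is one attempt and no reset: what is moved stays moved. The work goes in short steps, Python scripts to look and compute and a tool call to move; the robot and the scene stay as the last step left them, time stands still between calls to the robot, and variables do not carry over. Pictures are saved under pics/ and viewed, at most 10 in all, crops included, and the job is handed in when it is done.

Besides the shell and the picture viewer there is one more tool, called after "Emit:" in YAML: its name, and indented under it one key for each argument. play_rows: Moves the arm, as the interface text tells. Its arguments: {"type":"object","properties":{"moves":{"type":"array","items":{"type":"array","items":{"type":"number"}}},"grip_force":{"type":"number"}},"required":["moves"]}

```bash
mkdir -p pics; python3 - <<'E'
from cell import robot, vision
import cv2
print(robot.observe())
for n in("scene","top"):
    cv2.imwrite(f"pics/{n}0.png",vision.grab_frame(n)[:,:,::-1]); print(vision.camera_model(n))
E
```

```text
{'clock': 0.0, 'joint_pos': array([-8.12816116e+01,  7.13409831e+00,  9.46337629e+01, -8.71752375e-04,
        7.83518594e+01, -4.73236144e+00]), 'qvel': array([ 0.03941565, -0.10045219, -0.02657458,  0.00270206, -0.04921359,
       -0.05772092]), 'joint_efforts': array([ 3.40013801e-03, -4.23606384e+01, -3.65450478e+01,  1.70128897e-04,
        7.06394538e-03,  1.82700762e-05]), 'eef_pos': array([ 151.07418202, -631.57340209,  230.04950598]), 'tool_rot': array([-1.79880617e+02, -9.02658853e-03,  1.34509173e+01]), 'contact_force': array([ 0.11635299, -0.14857351, -0.18885249]), 'torque': array([-0.01185272,  0.00186684, -0.0066391 ]), 'grasp_force': 0.0, 'grip_width': 85.49017616999004}
{'fx': 570.2060884052601, 'fy': 570.2060884052601, 'cx': 318.54629414510936, 'cy': 235.61794540685113, 'R': array([[ 0.87302876,  0.48748508, -0.01338196],
       [ 0.27524435, -0.51521143, -0.81166356],
       [-0.40256841,  0.70492232, -0.58397191]]), 't': array([-455.43754358, -107.27159832, 1266.9772288 ])}
{'fx': 480.76645252277643, 'fy': 480.76645252277643, 'cx': 317.565652536188, 'cy': 238.31041130947966, 'R': array([[ 8.10463462e-03, -9.99241258e-01, -3.80949253e-02],
       [-9.82052696e-01, -7.74867184e-04, -1.88605148e-01],
       [ 1.88432526e-01,  3.89398000e-02, -9.81313851e-01]]), 't': array([-54.3143851 , 611.01017713, 906.96965537])}
```

View pics/scene0.png

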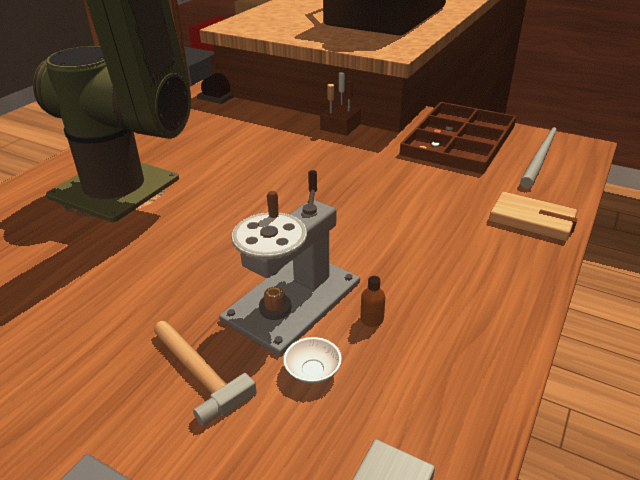

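View pics/top0.png

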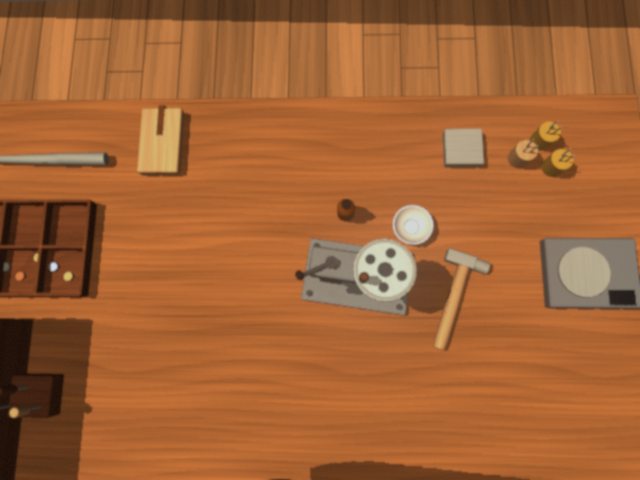

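```bash
python3 - <<'E'
import cv2
a=cv2.imread("pics/scene0.png")[155:355,210:410]; b=cv2.imread("pics/top0.png")[220:330,285:435]
cv2.imwrite("pics/sc.png",cv2.resize(a,(600,600),interpolation=2)); cv2.imwrite("pics/tc.png",cv2.resize(b,(750,550),interpolation=2))
E
```

```text
(no output)
```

View pics/sc.png

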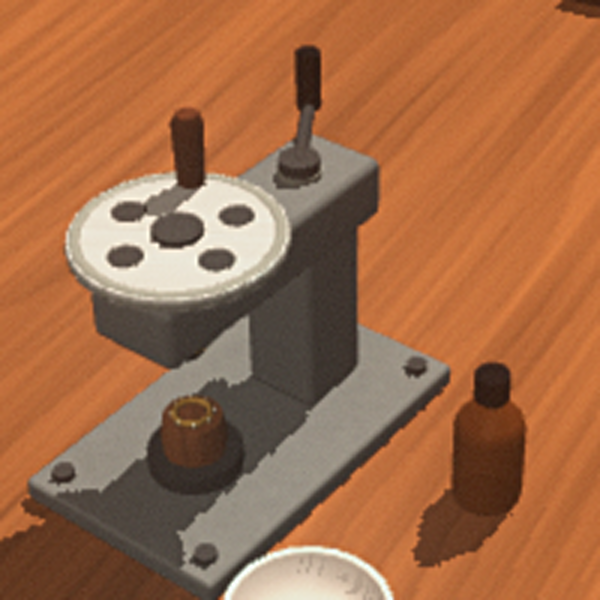

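View pics/tc.png

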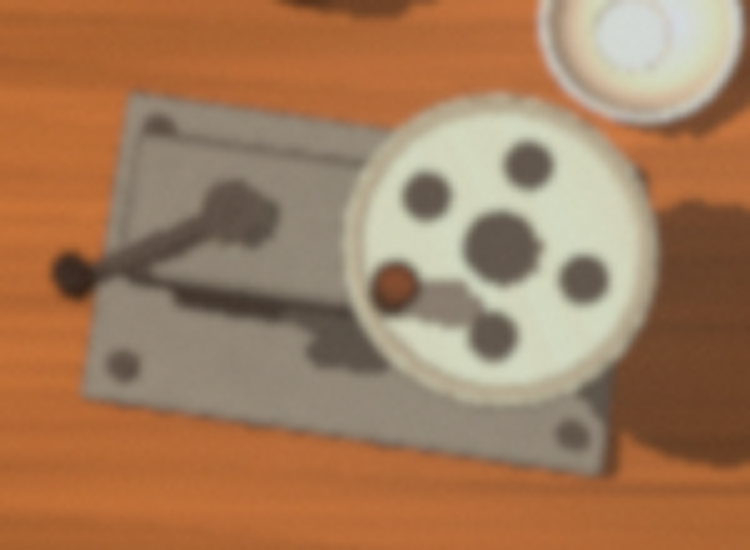

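```bash
cat >h.py <<'E'
import numpy as np
from cell import robot, vision
def hit(n,u,v,z):
    m=vision.camera_model(n);R=np.array(m['R']);t=np.array(m['t']);c=-R.T@t
    d=R.T@[(u-m['cx'])/m['fx'],(v-m['cy'])/m['fy'],1];return c+d*(z-c[2])/d[2]
E
python3 - <<'E'
from h import *
np.set_printoptions(precision=1,suppress=True)
for nm,n,cu,cv,z in [("hub","scene",178,226,169),("hub","top",502,247,169),("han","scene",187,114,208),("han","top",396,286,208),("hbase","scene",189,183,168),
 ("knob","scene",307,50,190),("knob","top",75,276,190),("piv","scene",299,158,158),("piv","top",242,210,158),
 ("ring","scene",193,409,50),("ring","scene",193,409,55),("ring","scene",193,409,60),("ring","scene",193,409,65),
 ("dish","top",640,35,20),("baseTL","top",133,95,10),("baseBL","top",85,395,10),("baseBR","top",605,473,10)]:
    s,o=(3,(210,155)) if n=="scene" else (5,(285,220))
    print(nm,n,hit(n,cu/s+o[0],cv/s+o[1],z))
print("flux",hit("top",346,204,85),hit("scene",373,322,0))
E
```

```text
hub scene [ 538.2 -172.   169. ]
hub top [ 534.9 -174.4  169. ]
han scene [ 522.3 -135.   208. ]
han top [ 516.9 -135.3  208. ]
hbase scene [ 521.6 -136.6  168. ]
knob scene [526.7 -24.4 190. ]
knob top [521.8 -27.5 190. ]
piv scene [551.2 -77.2 158. ]
piv top [549.1 -84.  158. ]
ring scene [ 537.7 -170.6   50. ]
ring scene [ 541.  -175.3   55. ]
ring scene [ 544.4 -179.9   60. ]
ring scene [ 547.7 -184.6   65. ]
dish top [ 642.5 -248.3   20. ]
baseTL top [618.8 -37.1  10. ]
baseBL top [493.1 -18.7  10. ]
baseBR top [ 462.8 -230.5   10. ]
flux [ 674.7 -108.1   85. ] [ 683.8 -111.4    0. ]
```

Emit:
play_rows:
  moves:
    - [47.4,-39.8,0,-1.336,6]
    - [47.4,-39.8,0,-1.336,6]
    - [47.4,-39.8,0,-1.336,6]
    - [47.4,-39.8,0,-1.336,6]
    - [47.4,-39.8,0,-1.336,6]
    - [47.4,-39.8,0,-1.336,6]
    - [47.4,-39.8,0,-1.336,6]
    - [47.4,-39.8,0,-1.336,6]
    - [47.4,-39.8,0,-1.336,6]
    - [47.4,-39.8,0,-1.336,6]
    - [47.4,-39.8,0,-1.336,6]
    - [47.4,-39.8,0,-1.336,6]
  grip_force: 30

```text
clock: 1.6
eef_pos: [519.2, -134.8, 230.8]
tool_rot: [-179.9, 0.0, 90.0]
contact_force: [1.3, -0.6, 0.5]
grip_width: 60.2
grasp_force: 0.0
```

Emit:
play_rows:
  moves:
    - [0,0,2,0,6]
    - [0,0,4,0,6]
    - [0,0,5.4,0,6]
    - [0,0,5.4,0,6]
    - [0,0,5.4,0,1]
    - [0,0,5.4,0,1]
    - [0,0,5.4,0,1]
    - [0,0,5.4,0,1]
    - [0,0,5.4,0,1]
    - [0,0,5.4,0,1]
  grip_force: 30

```text
clock: 2.85
eef_pos: [520.1, -134.8, 178.4]
tool_rot: [179.9, 0.0, 90.0]
contact_force: [-0.3, 1.6, 5.3]
grip_width: 15.0
grasp_force: 29.7
```

```bash
python3 - <<'E'
from h import *
import cv2
a=vision.grab_frame("scene")[140:310,210:380,::-1]; b=vision.grab_frame("top")[210:320,285:435,::-1]
cv2.imwrite("pics/s2.png",__import__('numpy').hstack([cv2.resize(a,(400,400)),cv2.resize(b,(400,400))]))
print(robot.observe()['eef_pos'],robot.observe()['contact_force'])
E
```

```text
[ 520.1195042  -134.82727664  178.36566337] [-0.81301002  1.40213305  5.32326618]
```

View pics/s2.png

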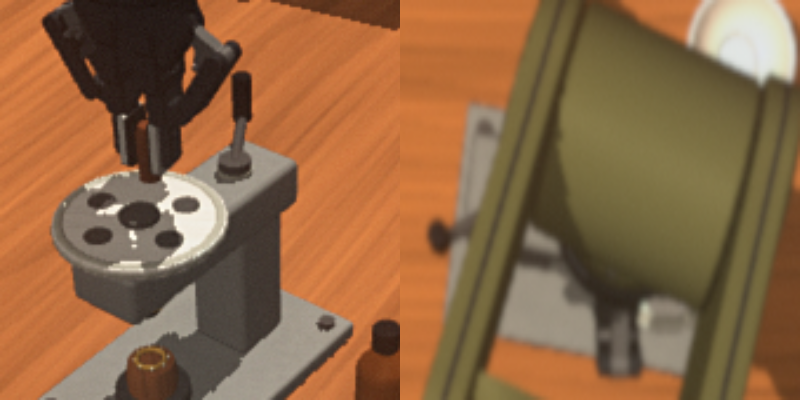

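```bash
python3 - <<'E'
import numpy as np
p=lambda d:np.array([4.2*np.sin(np.radians(113-d)),4.2*np.cos(np.radians(113-d))])
def T(a,s,n): print(a,[[*(np.round(p(a+s*(i+1))-p(a),2)),0,0,1] for i in range(n)])
T(0,18,10);T(180,18,10)
E
```

```text
0 [[np.float64(0.32), np.float64(1.28), 0, 0, 1], [np.float64(0.23), np.float64(2.59), 0, 0, 1], [np.float64(-0.27), np.float64(3.8), 0, 0, 1], [np.float64(-1.11), np.float64(4.81), 0, 0, 1], [np.float64(-2.23), np.float64(5.51), 0, 0, 1], [np.float64(-3.5), np.float64(5.83), 0, 0, 1], [np.float64(-4.81), np.float64(5.73), 0, 0, 1], [np.float64(-6.03), np.float64(5.24), 0, 0, 1], [np.float64(-7.04), np.float64(4.4), 0, 0, 1], [np.float64(-7.73), np.float64(3.28), 0, 0, 1]]
180 [[np.float64(-0.32), np.float64(-1.28), 0, 0, 1], [np.float64(-0.23), np.float64(-2.59), 0, 0, 1], [np.float64(0.27), np.float64(-3.8), 0, 0, 1], [np.float64(1.11), np.float64(-4.81), 0, 0, 1], [np.float64(2.23), np.float64(-5.51), 0, 0, 1], [np.float64(3.5), np.float64(-5.83), 0, 0, 1], [np.float64(4.81), np.float64(-5.73), 0, 0, 1], [np.float64(6.03), np.float64(-5.24), 0, 0, 1], [np.float64(7.04), np.float64(-4.4), 0, 0, 1], [np.float64(7.73), np.float64(-3.28), 0, 0, 1]]
```

Emit:
play_rows:
  moves:
    - [0.32,1.28,-0.1,0,1]
    - [0.23,2.59,-0.1,0,1]
    - [-0.27,3.8,-0.1,0,1]
    - [-1.11,4.81,-0.1,0,1]
    - [-2.23,5.51,-0.1,0,1]
    - [-2.23,5.51,-0.1,0,1]

```text
clock: 3.7
eef_pos: [575.8, -158.6, 178.4]
tool_rot: [179.9, 0.1, 89.9]
contact_force: [3.4, -0.4, 1.8]
grip_width: 15.2
grasp_force: 29.5
```

Emit:
play_rows:
  moves:
    - [-1.27,0.32,0,0,1]
    - [-2.58,0.22,0,0,1]
    - [-3.8,-0.27,0,0,1]
    - [-4.81,-1.11,0,0,1]
    - [-5.5,-2.23,0,0,1]
    - [-5.5,-2.23,0,0,1]

```text
clock: 4.45
eef_pos: [550.6, -213.0, 178.4]
tool_rot: [-179.9, 0.0, 89.9]
contact_force: [-1.0, -2.4, 3.5]
grip_width: 15.1
grasp_force: 30.0
```

Emit:
play_rows:
  moves:
    - [-0.32,-1.28,0,0,1]
    - [-0.23,-2.59,0,0,1]
    - [0.27,-3.8,0,0,1]
    - [1.11,-4.81,0,0,1]
    - [2.23,-5.51,0,0,1]
    - [3.5,-5.83,0,0,1]
    - [4.81,-5.73,0,0,1]
    - [6.03,-5.24,0,0,1]
    - [7.04,-4.4,0,0,1]
    - [7.73,-3.28,0,0,1]
    - [7.73,-3.28,0,0,1]

```text
clock: 5.82
eef_pos: [520.4, -134.5, 178.4]
tool_rot: [180.0, 0.0, 90.1]
contact_force: [2.4, -3.3, 2.5]
grip_width: 14.9
grasp_force: 30.1
```

```bash
python3 - <<'E'
from h import *
import cv2
print(robot.observe()['contact_force'])
a=vision.grab_frame("scene")[230:330,220:340,::-1]
cv2.imwrite("pics/s3.png",cv2.resize(a,(720,600),interpolation=2))
from scipy.spatial.transform import Rotation
m=vision.camera_model("scene")
for z in(50,55,60,65,71,74):
    c=np.array(m['R'])@[537.5,-172.5,z]+m['t'];print(z,(m['fx']*c[0]/c[2]+m['cx']-220)*6,(m['fy']*c[1]/c[2]+m['cy']-230)*6)
E
```

```text
[ 2.37797182 -3.32418111  2.5132983 ]
50 321.5295927377915 371.96497542018494
55 320.3961725408384 357.58533328216106
60 319.25534836516533 343.1117572574144
65 318.10704742416897 328.54332390615184
71 316.71911306515517 310.93467404501564
74 316.0210282707999 302.07810915248217
```

View pics/s3.png

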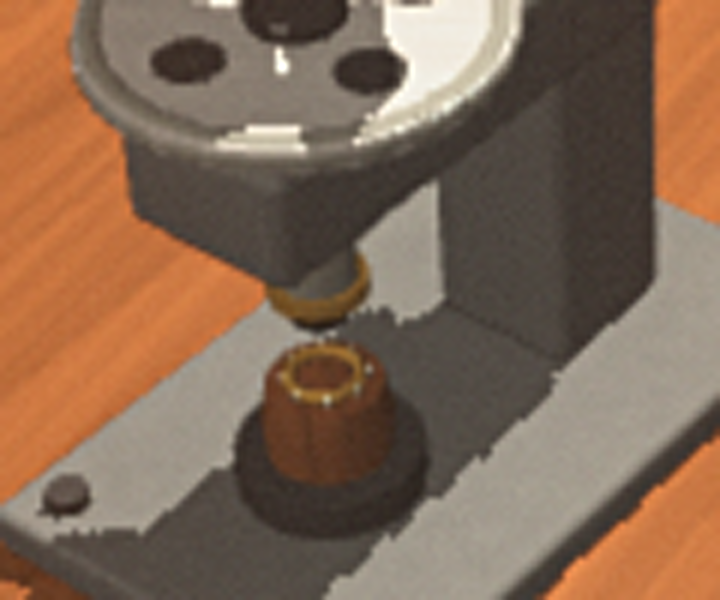

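Emit:
play_rows:
  moves:
    - [0.32,1.28,0,0,1]
    - [0.23,2.59,0,0,1]
    - [-0.27,3.8,0,0,1]
    - [-1.11,4.81,0,0,1]
    - [-2.23,5.51,0,0,1]
    - [-3.5,5.83,0,0,1]
    - [-4.81,5.73,0,0,1]
    - [-6.03,5.24,0,0,1]
    - [-7.04,4.4,0,0,1]
    - [-7.73,3.28,0,0,1]
    - [-7.73,3.28,0,0,1]

```text
clock: 7.25
eef_pos: [551.3, -212.8, 178.4]
tool_rot: [-179.9, -0.0, 89.9]
contact_force: [-0.8, -0.7, 5.6]
grip_width: 14.8
grasp_force: 30.5
```

Emit:
play_rows:
  moves:
    - [-0.32,-1.28,0,0,1]
    - [-0.23,-2.59,0,0,1]
    - [0.27,-3.8,0,0,1]
    - [0.27,-3.8,0,0,1]
    - [0.27,-3.8,0,0,1]

```text
clock: 7.88
eef_pos: [513.5, -208.6, 178.3]
tool_rot: [-180.0, -0.1, 90.0]
contact_force: [1.2, 2.1, 5.4]
grip_width: 15.3
grasp_force: 30.5
```

```bash
python3 - <<'E'
import numpy as np
p=lambda d:np.array([4.2*np.sin(np.radians(113-d)),4.2*np.cos(np.radians(113-d))])
for a in range(234,440,18): print(a,[[float(x) for x in np.round(p(a+9*(i+1))-p(a),2)] for i in range(2)], "tangent dir world xy",np.round([np.sin(np.radians(113-a)),-np.cos(np.radians(113-a))],2))
E
```

```text
234 [[0.38, -0.54], [0.84, -1.01]] tangent dir world xy [-0.86  0.52]
252 [[0.53, -0.39], [1.11, -0.7]] tangent dir world xy [-0.66  0.75]
270 [[0.62, -0.21], [1.28, -0.32]] tangent dir world xy [-0.39  0.92]
288 [[0.66, -0.01], [1.31, 0.09]] tangent dir world xy [-0.09  1.  ]
306 [[0.63, 0.2], [1.22, 0.49]] tangent dir world xy [0.22 0.97]
324 [[0.54, 0.38], [1.01, 0.84]] tangent dir world xy [0.52 0.86]
342 [[0.39, 0.53], [0.7, 1.11]] tangent dir world xy [0.75 0.66]
360 [[0.21, 0.62], [0.32, 1.28]] tangent dir world xy [0.92 0.39]
378 [[0.01, 0.66], [-0.09, 1.31]] tangent dir world xy [1.   0.09]
396 [[-0.2, 0.63], [-0.49, 1.22]] tangent dir world xy [ 0.97 -0.22]
414 [[-0.38, 0.54], [-0.84, 1.01]] tangent dir world xy [ 0.86 -0.52]
432 [[-0.53, 0.39], [-1.11, 0.7]] tangent dir world xy [ 0.66 -0.75]
```

Emit:
play_rows:
  moves:
    - [0.38,-0.54,0,0,1]
    - [0.84,-1.01,0,0,1]
    - [1.37,-1.4,0,0,1]
    - [1.95,-1.71,0,0,1]
    - [1.95,-1.71,0,0,1]
    - [1.95,-1.71,0,0,1]

```text
clock: 8.62
eef_pos: [497.5, -189.1, 178.4]
tool_rot: [179.9, -0.1, 90.0]
contact_force: [5.0, 3.5, 3.7]
grip_width: 14.8
grasp_force: 30.4
```

Emit:
play_rows:
  moves:
    - [0.62,-0.21,0,0,1]
    - [1.28,-0.32,0,0,1]
    - [1.28,-0.32,0,0,1]
    - [1.28,-0.32,0,0,1]

```text
clock: 9.12
eef_pos: [494.6, -176.7, 178.4]
tool_rot: [179.9, 0.0, 90.0]
contact_force: [5.6, 2.7, 3.4]
grip_width: 14.7
grasp_force: 30.2
```

Emit:
play_rows:
  moves:
    - [0.66,-0.01,0,0,1]
    - [1.31,0.09,0,0,1]
    - [1.31,0.09,0,0,1]
    - [1.31,0.09,0,0,1]

```text
clock: 9.62
eef_pos: [495.5, -164.1, 178.4]
tool_rot: [179.9, 0.1, 90.0]
contact_force: [5.8, 0.3, 1.8]
grip_width: 14.8
grasp_force: 30.2
```

Emit:
play_rows:
  moves:
    - [0.63,0.2,0,0,1]
    - [1.22,0.49,0,0,1]
    - [1.22,0.49,0,0,1]
    - [1.22,0.49,0,0,1]

```text
clock: 10.12
eef_pos: [500.3, -151.9, 178.4]
tool_rot: [179.9, 0.1, 90.0]
contact_force: [5.5, -0.8, 1.1]
grip_width: 14.6
grasp_force: 30.1
```

```bash
python3 - <<'E'
from h import *
import cv2
o=robot.observe();print(o['eef_pos'],o['contact_force'])
a=vision.grab_frame("scene")[255:315,240:312,::-1]
cv2.imwrite("pics/s4.png",cv2.resize(a,(720,600),interpolation=2))
E
```

```text
[ 500.34421889 -151.94858762  178.39561964] [ 5.45694172 -0.7501059   1.14734856]
```

View pics/s4.png

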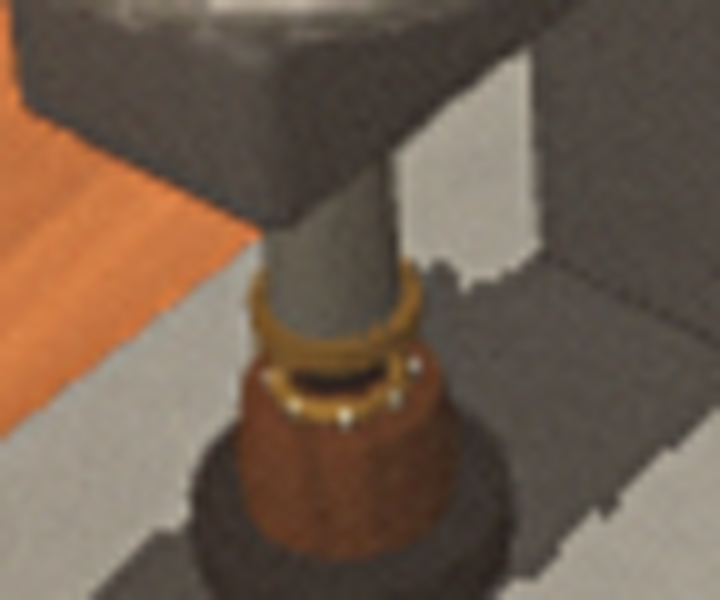

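Emit:
play_rows:
  moves:
    - [0.54,0.38,0,0,1]
    - [1.01,0.84,0,0,1]
    - [1.01,0.84,0,0,1]
    - [1.01,0.84,0,0,1]

```text
clock: 10.68
eef_pos: [508.8, -141.7, 178.4]
tool_rot: [179.9, 0.1, 90.0]
contact_force: [4.6, -2.2, 0.9]
grip_width: 15.0
grasp_force: 30.1
```

Emit:
play_rows:
  moves:
    - [0.39,0.53,0,0,1]
    - [0.7,1.11,0,0,1]
    - [0.7,1.11,0,0,1]
    - [0.7,1.11,0,0,1]

```text
clock: 11.18
eef_pos: [519.8, -134.8, 178.4]
tool_rot: [180.0, 0.1, 90.0]
contact_force: [2.0, -5.2, 3.6]
grip_width: 14.8
grasp_force: 30.3
```

Emit:
play_rows:
  moves:
    - [0.1,0.31,0,0,1]
    - [0.21,0.62,0,0,1]
    - [0.21,0.62,0,0,1]
    - [0.21,0.62,0,0,1]

```text
clock: 11.68
eef_pos: [525.7, -132.7, 178.4]
tool_rot: [-180.0, 0.0, 90.0]
contact_force: [0.3, -5.3, 4.7]
grip_width: 15.1
grasp_force: 30.4
```

Emit:
play_rows:
  moves:
    - [0.06,0.33,0,0,1]
    - [0.11,0.66,0,0,1]
    - [0.11,0.66,0,0,1]
    - [0.11,0.66,0,0,1]
    - [0.11,0.66,0,0,1]

```text
clock: 12.3
eef_pos: [531.9, -131.5, 178.3]
tool_rot: [-179.9, 0.0, 90.0]
contact_force: [-0.3, -5.4, 4.3]
grip_width: 15.2
grasp_force: 30.5
```

```bash
python3 - <<'E'
from h import *
import cv2
o=robot.observe();print(o['eef_pos'],o['contact_force'])
a=vision.grab_frame("scene")[255:315,240:312,::-1]
cv2.imwrite("pics/s5.png",cv2.resize(a,(720,600),interpolation=2))
E
```

```text
[ 531.89701647 -131.53980588  178.33787516] [-0.29564674 -5.445416    4.26683193]
```

View pics/s5.png

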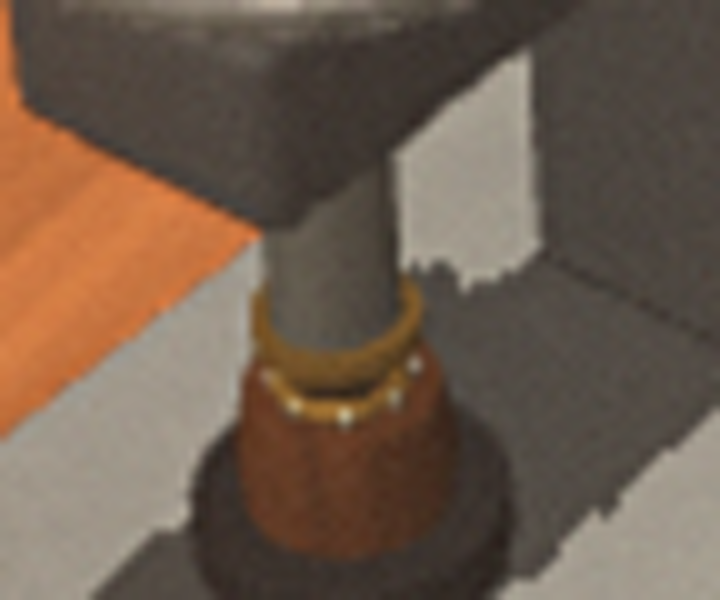

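Emit:
play_rows:
  moves:
    - [0.0,0.22,0,0,1]
    - [-0.02,0.44,0,0,1]

```text
clock: 12.6
eef_pos: [535.7, -131.3, 178.4]
tool_rot: [-179.8, -0.0, 90.0]
contact_force: [-4.1, -3.4, 7.6]
grip_width: 15.0
grasp_force: 30.7
```

Emit:
play_rows:
  moves:
    - [0,0,0,0,1]

```text
clock: 12.72
eef_pos: [535.9, -131.3, 178.3]
tool_rot: [-179.8, -0.0, 90.0]
contact_force: [-3.4, -2.1, 7.4]
grip_width: 15.2
grasp_force: 30.6
```

Emit:
play_rows:
  moves:
    - [0,0,0,0,1]
    - [0,0,0,0,1]

```text
clock: 12.98
eef_pos: [535.9, -131.3, 178.4]
tool_rot: [-179.9, -0.0, 90.0]
contact_force: [-3.3, -3.6, 5.1]
grip_width: 15.3
grasp_force: 30.6
```

Emit:
play_rows:
  moves:
    - [0,0,0,0,3]
    - [0,0,0,0,5]
    - [0,0,0,0,5]
    - [0,0,0,0,5]
    - [0,0,-2,0,5]
    - [0,0,-4.5,0,5]
    - [0,0,-4.5,0,5]
    - [0,0,-4.5,0,5]

```text
clock: 13.98
eef_pos: [536.6, -131.7, 223.5]
tool_rot: [180.0, 0.0, 90.0]
contact_force: [0.4, -0.6, 0.1]
grip_width: 49.8
grasp_force: 0.0
```

```bash
python3 - <<'E'
from h import *
import cv2
o=robot.observe();print(o['eef_pos'],o['contact_force'])
a=vision.grab_frame("scene")[255:315,240:312,::-1];b=vision.grab_frame("scene")[140:240,200:350,::-1]
cv2.imwrite("pics/s6.png",np.hstack([cv2.resize(a,(320,400),interpolation=2),cv2.resize(b,(480,400))]))
E
```

```text
[ 536.64191838 -131.687668    223.5135732 ] [ 0.40136937 -0.61445028  0.14897927]
```

View pics/s6.png

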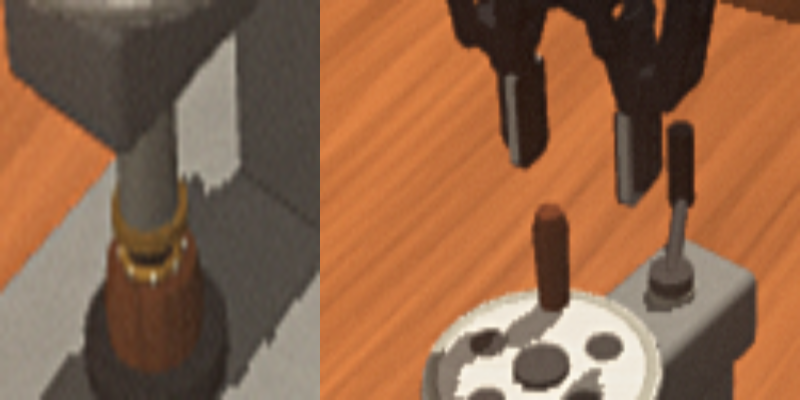

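Emit:
play_rows:
  moves:
    - [5.3,-0.7,0,0,5]
    - [10.6,-1.25,0,0,5]
    - [10.6,-1.25,0,0,5]
    - [10.6,-1.25,0,0,5]
    - [10.6,-1.25,2,0,5]
    - [10.6,-1.25,4,0,5]
    - [10.6,-1.25,5.6,0,5]
    - [10.6,-1.25,5.6,0,5]
    - [10.6,-1.25,5.6,0,1]
    - [10.6,-1.25,5.6,0,1]
    - [10.6,-1.25,5.6,0,1]
    - [10.6,-1.25,5.6,0,1]
  grip_force: 25

```text
clock: 15.58
eef_pos: [524.8, -25.8, 168.4]
tool_rot: [179.9, 0.0, 90.0]
contact_force: [0.7, 0.5, 2.2]
grip_width: 13.3
grasp_force: 24.5
```

Emit:
play_rows:
  moves:
    - [0,0,0,0,1]
    - [0,0,0,0,1]

```text
clock: 15.82
eef_pos: [524.8, -25.8, 168.3]
tool_rot: [179.9, 0.0, 90.0]
contact_force: [0.2, -0.3, 5.0]
grip_width: 13.0
grasp_force: 24.8
```

```bash
python3 -c "
import numpy as np
p=lambda d:6.04*np.array([np.sin(np.radians(116.1-d)),np.cos(np.radians(116.1-d))])
print([np.round(p(d)-p(0),2).tolist() for d in (8,16,24,32,40,48,56,62,66,68.7)])"
```

```text
[[0.32, 0.78], [0.52, 1.6], [0.61, 2.44], [0.58, 3.28], [0.44, 4.11], [0.18, 4.91], [-0.19, 5.67], [-0.53, 6.2], [-0.79, 6.53], [-0.98, 6.75]]
```

Gripped the knob (width 13 mm); swing along the arc.

Emit:
play_rows:
  moves:
    - [0.32,0.78,0,0,1]
    - [0.52,1.6,0,0,1]
    - [0.61,2.44,0,0,1]
    - [0.58,3.28,0,0,1]
    - [0.44,4.11,0,0,1]
    - [0.18,4.91,0,0,1]
    - [-0.19,5.67,0,0,1]
    - [-0.53,6.2,0,0,1]
    - [-0.79,6.5,0,0,1]
    - [-0.92,6.65,0,0,1]
    - [-0.92,6.65,0,0,1]

```text
clock: 17.2
eef_pos: [590.4, -34.2, 167.8]
tool_rot: [-180.0, -0.1, 90.0]
contact_force: [-1.7, 2.4, 5.1]
grip_width: 12.8
grasp_force: 25.3
```

Emit:
play_rows:
  moves:
    - [-0.08,0.08,0,0,1]
    - [-0.08,0.08,0,0,1]
    - [-0.08,0.08,0,0,1]

```text
clock: 17.58
eef_pos: [590.9, -34.5, 167.8]
tool_rot: [-179.9, -0.1, 90.0]
contact_force: [-2.2, 3.8, 6.6]
grip_width: 13.0
grasp_force: 25.4
```

Emit:
play_rows:
  moves:
    - [0,0,0,0,3]
    - [0,0,0,0,5]
    - [0,0,0,0,5]
    - [0,0,0,0,5]
    - [0,0,-3,0,5]
    - [0,0,-7,0,5]
    - [0,0,-11,0,5]
    - [0,8,-11,0,5]
    - [0,8,-11,0,5]
    - [0,8,-11,0,5]

```text
clock: 18.82
eef_pos: [672.0, -35.8, 276.4]
tool_rot: [-179.9, -0.0, 90.0]
contact_force: [-0.5, 0.2, 0.3]
grip_width: 49.5
grasp_force: 0.0
```

```bash
python3 - <<'E'
from h import *
import cv2
o=robot.observe();print(o['eef_pos'],o['contact_force'])
a=vision.grab_frame("scene")[140:340,210:410,::-1]
cv2.imwrite("pics/s7.png",cv2.resize(a,(600,600)))
E
```

```text
[671.95825963 -35.75101445 276.38240833] [-0.53388352  0.17148899  0.31807828]
```

View pics/s7.png

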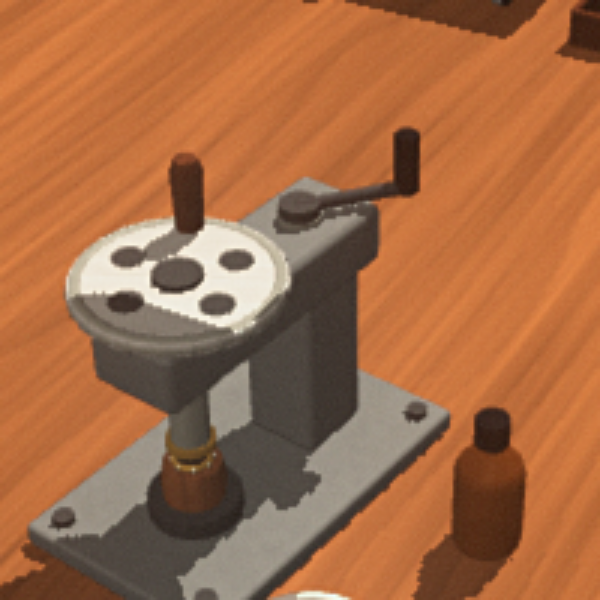

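```bash
python3 -c "
from cell import job_done
print(job_done())"
```

```text
the job is handed in; nothing more can be done
None
```

I wound the handwheel until the nose was snug on the ring (about 45 N by estimate, settling to about 15 N on release), swung the lock lever to its locked end and let go of everything. I didn't touch the hammer, bottle or dish. The job is handed in at about 19 s, and the hand-in returned no verdict.

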